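# Stack a set of soaps and hold the trunk open for loading

## Task

Make up a set of three soaps: stack the green and the rose bar, in either order, flat and squarely on the cream bar where it lies. Then lift the lid of the blue-green steel trunk and keep holding it steadily open at 50 degrees from shut, so that I can load the set; you finish while holding it, because it falls shut by itself and must not slam. Leave the other things on the table where they are.

Things in the scene. Friction and masses are not known exactly. Their poses are not given: they have to be found in the camera images.
- soap_cream: cream soap bar, a rigid block 85 x 55 x 28 mm with a small leaf mark on top, about 0.135 kg. Origin: centre of its underside; x along the 85 mm side, y along the 55 mm side, z up. It lies flat on newspaper on the table (paper thickness nil) and is the bottom of the set
- soap_green: green soap bar, a rigid block 85 x 55 x 28 mm with a small leaf mark on top, about 0.135 kg. Origin: centre of its underside; x along the 85 mm side, y along the 55 mm side, z up. It starts flat on the table
- soap_rose: rose-red soap bar, a rigid block 85 x 55 x 28 mm with a small leaf mark on top, about 0.135 kg. Origin: centre of its underside; x along the 85 mm side, y along the 55 mm side, z up. It starts flat on the table
- trunk: blue-green sheet-steel trunk, fixed on the table, 230 mm front to back (its x) by 330 mm wide (its y), 105 mm high without lid and 131 mm with the lid shut. Origin: centre of its underside; the front (hasp and lid handle side) faces its -x, the hinges are at its +x side
- trunk_lid (a joint): angle of the trunk's lid in rad: 0 shut (its start), grows as the front edge rises, 0.873 at 50 degrees, stopped by the hinges at 1.3. Nothing props it: it falls shut when let go. The lid is a shallow steel tray 236 x 336 mm, 26 mm deep, 0.5 to 0.8 kg, overlapping the body's sides by 2 to 3 mm
- lid_handle (a point): middle of the grip of the lid's handle, a steel D-pull of 10 mm round bar standing on the lid's top near the front edge: grip 110 mm long along the trunk's y, its axis 38 mm above the lid's top face, 31 mm behind the front edge. With the lid shut it is 169 mm above the table; in the trunk's frame it then lies 205 mm in front (-x) of the hinge line and 64 mm above it. The point turns with the lid
- lid_hinge (a point): middle of the lid's hinge line, which runs along the trunk's y, 118 mm behind the trunk's origin and 105 mm above the table; axes as the trunk's
- oil_bottle: bystander: amber glass bottle with black cap, diameter 36 mm, 75 mm high. Origin: centre of its underside
- herb_jar: bystander: green jar with steel cap, diameter 68 mm, 85 mm high. Origin: centre of its underside
- tape_roll: bystander: roll of brown paper tape standing on its flat side, diameter 100 mm, 48 mm high. Origin: centre of its underside
- soap_stamp: bystander: brass soap stamp 46 x 34 mm with a dark wooden handle, 56 mm high. Origin: centre of its underside
- scraper: bystander: flat spatula lying on the table. Origin: on its underside; x along its length
- mug: bystander: blue mug, diameter 80 mm, 85 mm high. Origin: centre of its underside
Things that resemble listed ones, but are neither listed nor needed, are in the scene too. What is shaped like the soap_green but purple or turquoise is not meant. Of the things that look like the soap_cream, the middle-sized one is meant.

How it is judged:
On the way:
1. the green and rose bars lie squarely on the cream bar, let go and at rest, the lid still shut (distance of soap_cream from where it was at the start of the episode below 0.03 m and angle between each of soap_cream, soap_green, soap_rose's own z axis and vertical below 0.08 rad and horizontal distance between each of soap_green, soap_rose and soap_cream below 0.009 m and angle between the x axis of each of soap_green, soap_rose and the x axis of soap_cream, either way round below 0.14 rad and height (world z) of soap_green between 0.022 and 0.062 m and linear speed of each of soap_green, soap_rose below 0.03 m/s and height (world z) of soap_rose between 0.022 and 0.062 m and contact force between each of the arm, the fingers and soap_green below 0.1 N and contact force between each of the arm, the fingers and soap_rose below 0.1 N and contact force between each of the arm, the fingers and soap_cream below 0.1 N and value of joint trunk_lid below 0.1 rad), for 0.2 s.
At the end, for the whole second after the job is handed in: The green and rose bars lie flat on the cream bar, centres within 9 mm of it in plan and long sides within 8 degrees of its, untouched and at rest, the cream bar within 30 mm of where it was; the robot bears on the lid (more than 0.5 N) and holds it still between 44 and 56 degrees from shut (distance of soap_cream from where it was at the start of the episode below 0.03 m and angle between each of soap_cream, soap_green, soap_rose's own z axis and vertical below 0.08 rad and horizontal distance between each of soap_green, soap_rose and soap_cream below 0.009 m and angle between the x axis of each of soap_green, soap_rose and the x axis of soap_cream, either way round below 0.14 rad and height (world z) of soap_green between 0.022 and 0.062 m and linear speed of each of soap_green, soap_rose below 0.03 m/s and height (world z) of soap_rose between 0.022 and 0.062 m and contact force between each of the arm, the fingers and soap_green below 0.1 N and contact force between each of the arm, the fingers and soap_rose below 0.1 N and contact force between each of the arm, the fingers and soap_cream below 0.1 N and value of joint trunk_lid between 0.768 and 0.977 rad and velocity of joint trunk_lid between -0.08 and 0.08 rad/s and contact force between any of the fingers, the arm and trunk above 0.5 N); the arm keeps its last pose, push and grip.
It fails at once if one of the other things is moved by more than 30 mm (distance of any of oil_bottle, herb_jar, tape_roll, soap_stamp, scraper, mug from where it was at the start of the episode above 0.03 m).
It fails at once if the lid slams (falls faster than 2 rad/s) (velocity of joint trunk_lid below -2 rad/s).
It also fails if it takes over 67 s, if anything falls off the work surface, if the arm or the gripper's body presses on something with over 40 N, if the wrist force passes 120 N, or if a joint passes its speed limit or range.

## Robot

A 6-joint arm with a two-finger parallel gripper is mounted at the origin on the work surface. World frame = base frame: x ahead of the robot, y to its left, z up, the work surface at z = 0. Lengths are in m, angles in rad, forces in N, time in s.
With the tool pointing down it reaches from about 0.275 to 0.75 m from the base axis. Payload 10.2 kg.
Tool frame: the origin (TCP) lies midway between the tips of the shut fingers; the grasp point (between the pads) lies 19 mm behind it (env.hold_point_z is the distance from the TCP to the grasp point, in m); z points along the fingers, y is the line along which they close (so a half turn about z gives the same grasp; the last joint's range is limited). The gripper opens to 85 mm and grips with 20 to 120 N. Pads are 22 mm wide; open, the fingers measure 114 mm over their backs; the gripper's body (76 mm by 85 mm) begins 54 mm behind the grasp point. The pads swing forward as they close: fully open they stand 13 mm farther back than shut.
Start: joints at [0.961, 0.313, 1.498, -0, 1.331, -0.223], TCP at [0.198, 0.486, 0.21] pointing down, gripper open.
Joint ranges: [-2.94, 2.94], [-0.97, 2.17], [0.19, 2.56], [-1.23, 4.37], [0.02, 3.11], [-2.88, 2.88]. Speed limits (rad/s): [2.39, 2.39, 3.01, 3.14, 3.14, 3.14].

## Interface

Orientations are given as a unit quaternion [x, y, z, w].
In Python, from bench import env, kinematics, monitor, eyes, job gives the robot as it stands. The module is installed in compiled form; this text tells all that it offers. Calls block until the motion is done:
- env.reach(position, orientation): joint-space move of the TCP to a pose.
- env.movel(position, velocity=0.15, frame=None, guard=None): straight line of the TCP; frame=None keeps the orientation; velocity is the mean speed in m/s. With guard (N) it stops when the force on the tool has changed by that much, and returns True; else False.
- env.set_joints(angles): joint-space move.
- env.release() and env.close_gripper(effort=None): open the fingers fully, or close them until they stop; effort is the grip in N (None keeps the last).
- env.hold(seconds).
- kinematics.ik(position, orientation): joint angles nearest the present ones, or None.
- monitor.sense(): the state.
- eyes.grab_frame(name): name is "scene" or "top"; returns a dict with "frame" (480x640x3 uint8, red, green, blue), "mtx" (3x3 intrinsics, pixels), "view" (4x4, takes a point from world to camera coordinates). Camera axes: x right, y down, z forward; pixel columns grow to the right and rows downward; lengths in m; the calibration is good to about 2 mm. A picture is of the moment at which its call begins. There is no depth.
A pose or a line that the arm cannot do raises env.MotionError and nothing moves.
- job.hand_in(): hands the job in; it is judged then, once.
The state is a dict: "clock": time; "joints": joint angles; "qvel": joint speeds; "joint_efforts": joint torques, N m; "position": TCP position; "ee_rot": TCP orientation; "contact_force": force on the tool from outside, world axes, zero at the start; "ft_torque": the same for the moment, N m; "finger_gap": opening from 0.0 (shut) to 1.0 (fully open); "gripper_force": force on a finger pad.
Only numpy, scipy, OpenCV 4.12 (cv2) and the standard library are available. Lean on these libraries where they do the work, as an engineer would, in place of code of your own. Each camera call takes 0.05 s, during which the arm holds its last target. There are 200 camera calls.

## Working session

There is one attempt and no reset: what is moved stays moved. The work goes in short steps, each a Python script; the robot and the scene stay as the last script left them, time stands still between calls to the robot, and variables do not carry over. Pictures are saved under pics/ and viewed, at most 12 in all, crops included, and the job is handed in when it is done.

```bash
mkdir -p pics; python3 - <<'E'
from bench import env, kinematics, monitor, eyes, job
import cv2
for n in ("scene","top"):
    f=eyes.grab_frame(n); cv2.imwrite(f"pics/{n}0.png",f["frame"][:,:,::-1]); print(n,f["mtx"].tolist(),f["view"].round(4).tolist())
print(monitor.sense())
E
```

```text
scene [[480.7086407879407, 0.0, 311.83018257346606], [0.0, 480.7086407879407, 239.3328109316681], [0.0, 0.0, 1.0]] [[0.3556, 0.9346, 0.0086, -0.0612], [0.6418, -0.2375, -0.7291, -0.2206], [-0.6794, 0.2648, -0.6843, 1.5909], [0.0, 0.0, 0.0, 1.0]]
top [[581.293167239316, 0.0, 323.9715456688319], [0.0, 581.293167239316, 243.11876237450346], [0.0, 0.0, 1.0]] [[-0.0077, -0.9996, 0.0255, -0.1127], [-0.9965, 0.0055, -0.0838, 0.4717], [0.0836, -0.026, -0.9962, 1.4469], [0.0, 0.0, 0.0, 1.0]]
{'clock': 0.1, 'joints': array([ 9.60547120e-01,  3.13411181e-01,  1.49836957e+00, -4.22244036e-06,
        1.33103362e+00, -2.23386599e-01]), 'qvel': array([-0.00036517, -0.00120439, -0.002688  , -0.00096922, -0.0012292 ,
       -0.00013526]), 'joint_efforts': array([ 2.86926821e-03, -4.12894034e+01, -2.60141641e+01, -1.47832243e-04,
        2.95977050e-03,  5.59000023e-05]), 'position': array([0.19792361, 0.48597461, 0.20938038]), 'ee_rot': array([ 1.92226803e-01,  9.81350337e-01, -5.59389489e-04, -2.45433472e-04]), 'contact_force': array([-0.16873711,  0.49529633, -0.76625911]), 'ft_torque': array([ 0.06724003, -0.04040266, -0.02963711]), 'gripper_force': 0.0, 'finger_gap': 0.9992345575749199}
```

View pics/top0.png

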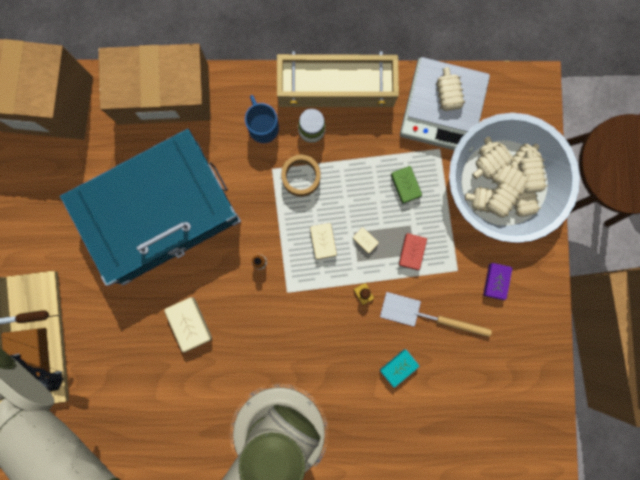

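View pics/scene0.png

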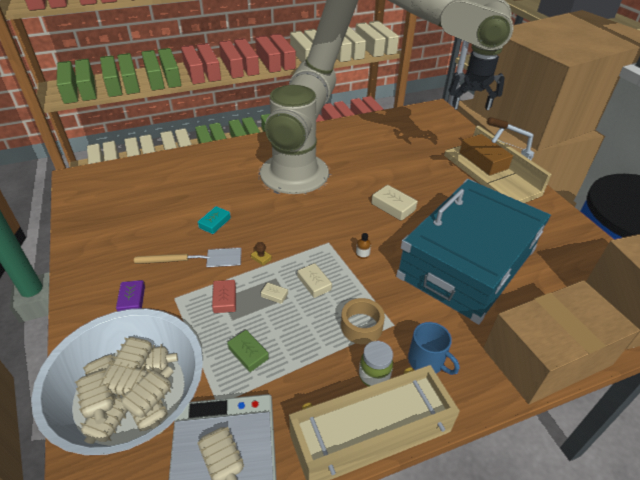

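The top view shows the middle-sized cream bar at (323,241), green at (406,184) and rose at (413,251). The trunk is at (150,205), with its handle bar running from about (140,247) to (187,227). The larger cream bar at (187,325) and the smaller one at (366,241) are decoys.

```bash
cat > h.py <<'E'
from bench import env, kinematics, monitor, eyes, job
import cv2, numpy as np
from scipy.spatial.transform import Rotation as R
def ray(f,uv,z):
    uv=np.atleast_2d(np.asarray(uv,float)); V=f["view"]; Rm,t=V[:3,:3],V[:3,3]
    d=np.c_[uv,np.ones(len(uv))]@np.linalg.inv(f["mtx"]).T@Rm; c=-Rm.T@t
    return (c+d*((z-c[2])/d[:,2])[:,None])[:,:2]
def pix(f,p):
    q=f["mtx"]@(f["view"]@np.append(p,1))[:3]; return q[:2]/q[2]
HSV={'green':((40,100,30),(75,255,200)),'rose':((172,90,60),(180,255,255)),'cream':((18,45,130),(32,140,255))}
def find(f,name,near,z,box=32):
    """silhouette centre cast to mid-height z; yaw of long side; rect size on the plane"""
    im=cv2.cvtColor(f["frame"],cv2.COLOR_RGB2HSV); m=cv2.inRange(im,*map(np.array,HSV[name]))
    if name=='rose': m|=cv2.inRange(im,np.array((0,110,60)),np.array((5,255,255)))
    w=np.zeros_like(m); x,y=map(int,near); w[max(0,y-box):y+box,max(0,x-box):x+box]=255
    m=cv2.morphologyEx(m&w,cv2.MORPH_CLOSE,np.ones((3,3)))
    c=max(cv2.findContours(m,cv2.RETR_EXTERNAL,cv2.CHAIN_APPROX_NONE)[0],key=cv2.contourArea)
    h=cv2.convexHull(c); M=cv2.moments(h); ctr=ray(f,(M['m10']/M['m00'],M['m01']/M['m00']),z)[0]
    b=cv2.boxPoints(cv2.minAreaRect(ray(f,h[:,0],z).astype(np.float32)))
    e=sorted([b[1]-b[0],b[2]-b[1]],key=np.linalg.norm)
    return ctr,np.arctan2(e[1][1],e[1][0])%np.pi,np.linalg.norm(e[1]),np.linalg.norm(e[0])
def down(yaw): # tool down, tool y (closing) along world angle yaw+90deg
    return (R.from_euler('z',yaw)*R.from_euler('x',np.pi)).as_quat()
E
python3 - <<'E'
from h import *
T=eyes.grab_frame("top");S=eyes.grab_frame("scene")
for n,a,b in (('cream',(323,241),(314,279)),('green',(406,184),(248,350)),('rose',(413,251),(224,296))):
    for f,p in ((T,a),(S,b)):
        c,y,l,w=find(f,n,p,.014); print(n,c.round(4),round(np.degrees(y),1),l.round(4),w.round(4))
a=cv2.resize(T["frame"][120:295,55:250],None,fx=2,fy=2,interpolation=2); b=cv2.resize(S["frame"][175:325,390:560],None,fx=2.33,fy=2.33,interpolation=2)[:350,:396]
cv2.imwrite("pics/trunk.png",np.hstack([a,b[:,:]]) [:,:,::-1])
for z,q in ((.169,[(140,247),(187,227)]),): print(ray(T,q,z))
print(ray(S,[(437,222),(462,190)],.169))
E
```

```text
cream [ 0.4757 -0.1128] 10.2 0.0825 0.0535
cream [ 0.4798 -0.1088] 8.5 0.1002 0.0589
green [ 0.6218 -0.3279] 20.6 0.0815 0.053
green [ 0.6239 -0.3247] 20.6 0.0937 0.0569
rose [ 0.4494 -0.3406] 165.7 0.0832 0.0538
rose [ 0.4524 -0.3386] 167.5 0.1035 0.0526
[[0.45202471 0.30237028]
 [0.49680265 0.19771608]]
[[0.53797543 0.18186623]
 [0.45063865 0.31077509]]
```

View pics/trunk.png

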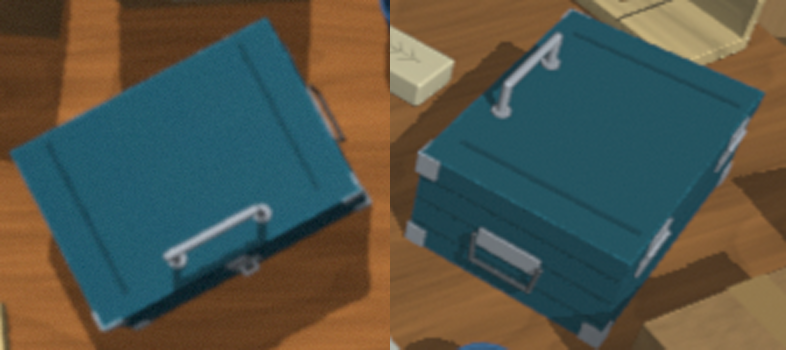

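The trunk crop shows the handle bar at crop (172,258)–(262,210) in the left (top) view and (505,86)–(562,37) in the right (scene) view. The lid corners are clear. I'll pick up the green bar first.

```bash
cat >> h.py <<'E'
CREAM=(np.array([.4778,-.1108]),np.radians(9.8))
def q_for(p,yaw):
    """the half turn of the grasp that keeps the last joint nearest its middle"""
    best=None
    for y in (yaw,yaw+np.pi):
        j=kinematics.ik(p,down(y))
        if j is not None and (best is None or abs(j[5])<best[0]): best=(abs(j[5]),y)
    return best[1]
def pick(c,yaw,z=.0,up=.15):
    y=q_for([*c,z],yaw); env.reach([*c,.12],down(y)); g=env.movel([*c,z],velocity=.12,guard=15)
    env.close_gripper(effort=35); s=monitor.sense(); print('pick',g,s['position'].round(4),s['finger_gap'],s['gripper_force'],s['clock'])
    env.movel([*c,up],velocity=.2); s=monitor.sense(); print('lifted',s['finger_gap'],s['gripper_force'],s['contact_force'].round(2),s['clock']); return y
E
python3 - <<'E'
from h import *
T=eyes.grab_frame("top");S=eyes.grab_frame("scene")
h=ray(T,[(141,249),(186,225)],.170); print('hT',h,h.mean(0)); h=ray(S,[(439.4,211.9),(463.8,190.9)],.172); print('hS',h,h.mean(0))
l=ray(T,[(61,196),(188,129),(239.5,218.5),(105,279)],.131); print(l,l.mean(0))
for a,b in ((0,1),(3,2),(1,2),(0,3)): d=l[b]-l[a]; print(np.degrees(np.arctan2(d[1],d[0])),np.linalg.norm(d))
y=pick([.623,-.3263],np.radians(20.6))
f=eyes.grab_frame("scene"); cv2.imwrite("pics/g1.png",f["frame"][:,:,::-1]); print(y)
E
```

```text
hT [[0.44742154 0.29976583]
 [0.50124921 0.19980909]] [0.47433538 0.24978746]
hS [[0.51006191 0.20520213]
 [0.45865691 0.31011357]] [0.48435941 0.25765785]
[[0.57501659 0.4978324 ]
 [0.73383902 0.20610652]
 [0.52048163 0.08398389]
 [0.38159543 0.39192442]] [0.55273317 0.29496181]
-61.435087670533555 0.33215742157102074
-65.72384906867761 0.337811700065163
-150.2138139996005 0.24583594827557415
-151.29704031216414 0.2205181286960294
pick False [ 0.6233 -0.3265  0.001 ] 0.6180450724892815 36.021907925605774 5.1
lifted 0.6171345756997794 36.9043493270874 [ 0.46  0.29 -0.7 ] 6.0
0.3595378259108319
```

View pics/g1.png

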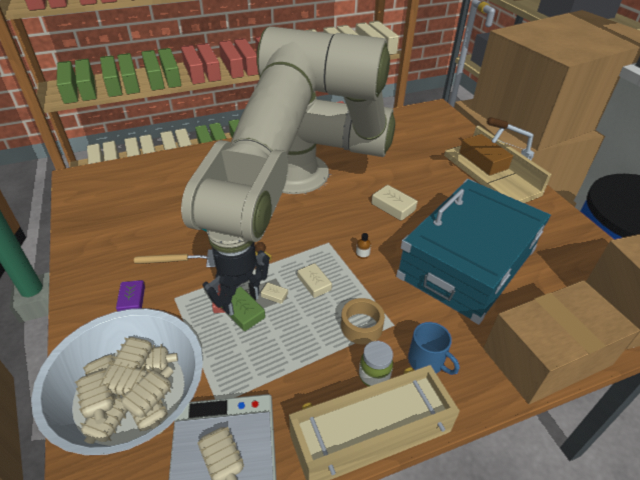

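The green bar is held level in the fingers, at about (247,308). Next I'll place it and move on to the rose bar.

```bash
cat >> h.py <<'E'
def place(c,yaw,h):
    env.reach([*c,h+.07],down(yaw)); env.movel([*c,h+.008],velocity=.12); g=env.movel([*c,h-.003],velocity=.03,guard=5)
    s=monitor.sense(); print('place',g,s['position'].round(4),s['contact_force'].round(1))
    env.release(); env.movel([*c,h+.1],velocity=.15); print(monitor.sense()['clock'])
E
python3 - <<'E'
from h import *
place(CREAM[0],CREAM[1],.029)
env.reach([.451,-.3396,.2],down(q_for([.451,-.3396,.1],np.radians(166.6))))
T=eyes.grab_frame("top");S=eyes.grab_frame("scene")
for f in (T,S):
    for n,z in (('green',.042),('cream',.014)):
        try: c,y,l,w=find(f,n,pix(f,[*CREAM[0],z]),z); print(n,c.round(4),round(np.degrees(y),1),l.round(4),w.round(4))
        except Exception as e: print(n,e)
a,b=pix(T,[*CREAM[0],.03]).astype(int),pix(S,[*CREAM[0],.03]).astype(int)
cr=lambda f,p:cv2.resize(f["frame"][p[1]-45:p[1]+45,p[0]-45:p[0]+45],(400,400),interpolation=2)
cv2.imwrite("pics/st1.png",np.hstack([cr(T,a),cr(S,b)])[:,:,::-1])
E
```

```text
place True [ 0.4784 -0.1111  0.029 ] [-0.2 -0.   5.6]
9.3417
green [ 0.4761 -0.1114] 9.8 0.0815 0.0508
cream max() iterable argument is empty
green [ 0.4792 -0.1086] 8.9 0.0975 0.0599
cream [ 0.4946 -0.1145] 6.8 0.0958 0.0551
```

View pics/st1.png

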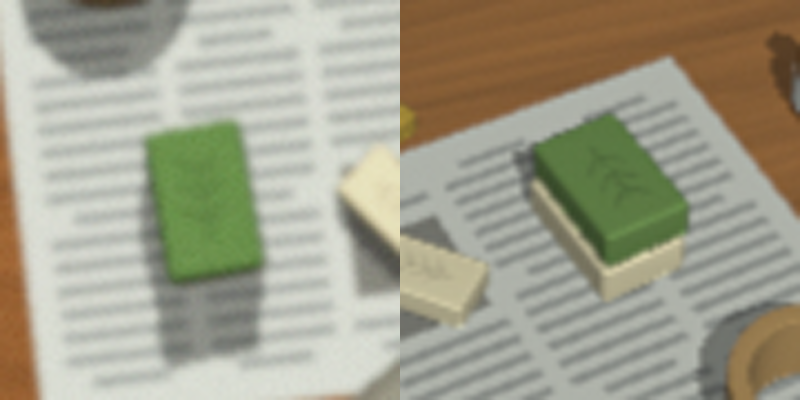

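The green bar sits squarely on the cream bar in both crops, with about 1 mm offset by measurement. The rose bar is next.

```bash
python3 - <<'E'
from h import *
y0=np.radians(166.6); y=pick([.451,-.3396],y0); yp=CREAM[1]+(np.pi if abs(y-y0)<.1 else 0)
yp=y+(CREAM[1]+np.pi-y0)
print(y,yp)
env.movel([.451,-.3396,.2])
place(CREAM[0],yp,.057)
env.reach([.42,.1,.3],down(q_for([.42,.1,.3],np.radians(-62))))
T=eyes.grab_frame("top");S=eyes.grab_frame("scene")
for f in (T,S):
    c,yy,l,w=find(f,'rose',pix(f,[*CREAM[0],.07]),.07); print(c.round(4),round(np.degrees(yy),1),l.round(4),w.round(4))
a,b=pix(T,[*CREAM[0],.04]).astype(int),pix(S,[*CREAM[0],.04]).astype(int)
cr=lambda f,p:cv2.resize(f["frame"][p[1]-45:p[1]+45,p[0]-45:p[0]+45],(400,400),interpolation=2)
cv2.imwrite("pics/st2.png",np.hstack([cr(T,a),cr(S,b)])[:,:,::-1]); print(monitor.sense()['clock'])
E
```

```text
pick False [ 0.4512 -0.3398  0.0009] 0.6216321422333336 35.51414935849607 12.3833
lifted 0.6201716302568107 36.93569570314139 [ 0.18 -0.43 -1.68] 13.2833
6.049311187412346 6.4542275738750305
place True [ 0.4783 -0.111   0.0569] [-0.3  0.1  4.8]
16.9833
[ 0.4758 -0.1113] 9.1 0.083 0.0522
[ 0.4793 -0.1084] 8.4 0.1003 0.0606
18.3917
```

View pics/st2.png

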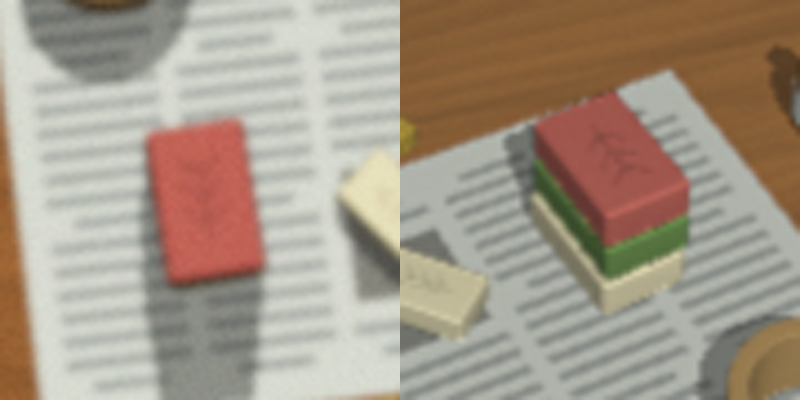

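Both crops show the rose bar squarely on the green one, and the three-bar stack is good. I'll take the handle now.

```bash
cat >> h.py <<'E'
TY=np.radians(27.5); TX=np.array([np.cos(TY),np.sin(TY)]); HANDLE=np.array([.477,.254])
def arc(th,h0,z0):
    a0=np.arctan2(64,205); r=np.hypot(.064,.205); return np.array([*(h0+TX*r*(np.cos(a0)-np.cos(a0+th))), z0+r*(np.sin(a0+th)-np.sin(a0))])
E
python3 - <<'E'
from h import *
y=q_for([*HANDLE,.15],TY-np.pi/2)
for d in (0,25,50): print(d,kinematics.ik(arc(np.radians(d),HANDLE,.15),down(y)))
env.reach([*HANDLE,.25],down(y)); g=env.movel([*HANDLE,.15],velocity=.1,guard=8)
print(g,monitor.sense()['position'],monitor.sense()['clock'])
f=eyes.grab_frame("scene"); cv2.imwrite("pics/hd.png",cv2.resize(f["frame"][120:300,370:570],None,fx=3,fy=3,interpolation=2)[:,:,::-1])
E
```

```text
0 [ 0.27240123  0.39940411  1.53817614  0.          1.20401241 -0.20756431]
25 [ 0.28900663  0.4381532   1.26572617  0.          1.43771329 -0.19095891]
50 [ 0.31116365  0.61428289  0.85642448  0.          1.67088529 -0.1688019 ]
False [0.47732579 0.25405839 0.15064885] 20.2667
```

View pics/hd.png

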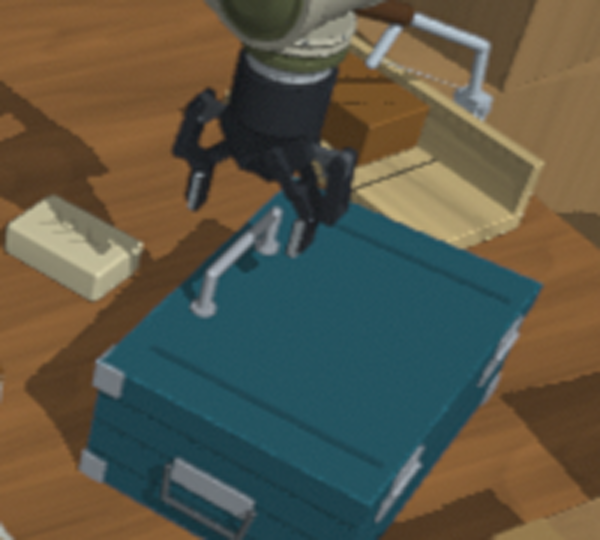

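The open fingers straddle the bar, with tips at crop (195,200) and (297,250) and the bar between them. They are a little toward its +y end, but well clear of the post. Closing now.

```bash
python3 - <<'E'
from h import *
env.movel(np.array([*(HANDLE+.008*np.array([TX[1],-TX[0]])),.150]))
env.close_gripper(effort=30); s=monitor.sense()
print(s['position'].round(4),s['finger_gap'],s['gripper_force'],s['contact_force'].round(1),s['ft_torque'].round(2))
p=s['position']
for d in (2,4,7,10):
    env.movel(arc(np.radians(d),p[:2],p[2]),velocity=.04); s=monitor.sense(); print(d,s['position'].round(4),s['finger_gap'],s['gripper_force'],s['contact_force'].round(1),s['clock'])
f=eyes.grab_frame("scene"); cv2.imwrite("pics/hd2.png",cv2.resize(f["frame"][120:300,370:570],None,fx=3,fy=3,interpolation=2)[:,:,::-1])
E
```

```text
[0.4825 0.2476 0.1524] -0.00514377264320353 6.182829514145851 [ 0.6  2.4 12.7] [ 0.19 -0.37  0.06]
2 [0.4845 0.2487 0.1593] -0.0001608010110794195 0.0 [ 0.2 -1.   0.6] 21.75
4 [0.4871 0.2499 0.1668] 0.0012311798330526611 0.0 [ 0.  -0.3  0.9] 22.0833
7 [0.4909 0.252  0.1771] -0.0022058701441678655 0.0 [-0.6 -0.8 -0.5] 22.5167
10 [0.4952 0.2542 0.1872] -0.0007735934180879779 0.0 [-0.6  0.9  0.4] 22.95
```

View pics/hd2.png

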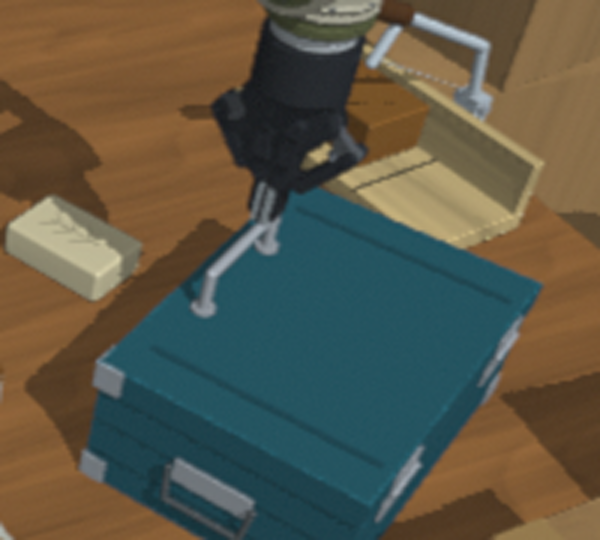

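The fingers shut fully beside the bar without gripping it, with tips at crop (265,218) and the bar at (210,275)–(268,228). I'll check the geometry using the visible tip as a reference.

```bash
python3 - <<'E'
from h import *
S=eyes.grab_frame("scene");T=eyes.grab_frame("top");p=monitor.sense()['position']
print('tip',p,pix(S,p),'seen',265/3+370,218/3+120, pix(T,p))
print('exp bar ends',[pix(S,[*(HANDLE+k*.055*np.array([-TX[1],TX[0]])),.169]).round(1) for k in (-1,1)])
for q in ((440,211.7),(459,196)): print(q,ray(S,[q],.169))
for q in ((203/3+370,308/3+120),(265/3+370,245/3+120)): print('foot',ray(S,[q],.131))
print('corner lid front -y (crop 108,360):',ray(S,[(406,240)],.131),'front+y hidden; back+y (542,287):',ray(S,[(370+542/3,120+287/3)],.131),'back-y (375,503)',ray(S,[(495,288)],.131))
a=cv2.resize(T["frame"][170:290,80:260],None,fx=4,fy=4,interpolation=2); cv2.imwrite("pics/t2.png",a[:,:,::-1])
E
```

```text
tip [0.49500777 0.25414158 0.18685757] [454.31960269 199.26820526] seen 458.3333333333333 192.66666666666669 [159.84998406 227.02970398]
exp bar ends [array([437.5, 211. ]), array([459.6, 190.9])]
(440, 211.7) [[0.50699789 0.20947535]]
(459, 196) [[0.46957316 0.2891219 ]]
foot [[0.50543949 0.21202804]]
foot [[0.45104552 0.30899439]]
corner lid front -y (crop 108,360): [[0.53413544 0.10554386]] front+y hidden; back+y (542,287): [[0.58283997 0.50058937]] back-y (375,503) [[0.73835898 0.21402048]]
```

View pics/t2.png

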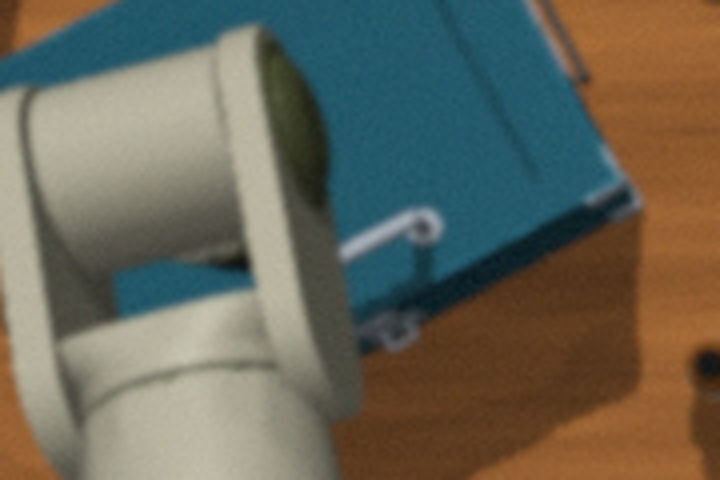

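The handle position agrees in both views, but the visible tips sit about 12–18 mm higher than the TCP suggests. Together with the upward 12.7 N, this means the tips closed on top of the bar. I'll retry 15 mm lower, which still clears the lid.

```bash
python3 - <<'E'
from h import *
h=np.array([.4775,.2555]); o=monitor.sense()['ee_rot']
env.movel([*h,.22],velocity=.15); env.release(); env.movel([*h,.16],velocity=.15); g=env.movel([*h,.136],velocity=.05,guard=8)
f=eyes.grab_frame("scene"); print(g,pix(f,monitor.sense()['position']),monitor.sense()['position'])
env.close_gripper(effort=30); s=monitor.sense()
print(s['position'].round(4),s['finger_gap'],s['gripper_force'],s['contact_force'].round(1),s['ft_torque'].round(2),s['clock'])
f2=eyes.grab_frame("scene"); c=lambda f:cv2.resize(f["frame"][140:260,400:500],None,fx=4,fy=4,interpolation=2)
cv2.imwrite("pics/hd3.png",np.hstack([c(f),c(f2)])[:,:,::-1])
E
```

```text
False [446.9049796  210.63841603] [0.47766588 0.25557699 0.13622355]
[0.4781 0.2558 0.1362] 0.10037463083586676 29.477089047431946 [ 3.8  3.2 -1.7] [ 0.49 -0.66  0.16] 26.2
```

View pics/hd3.png

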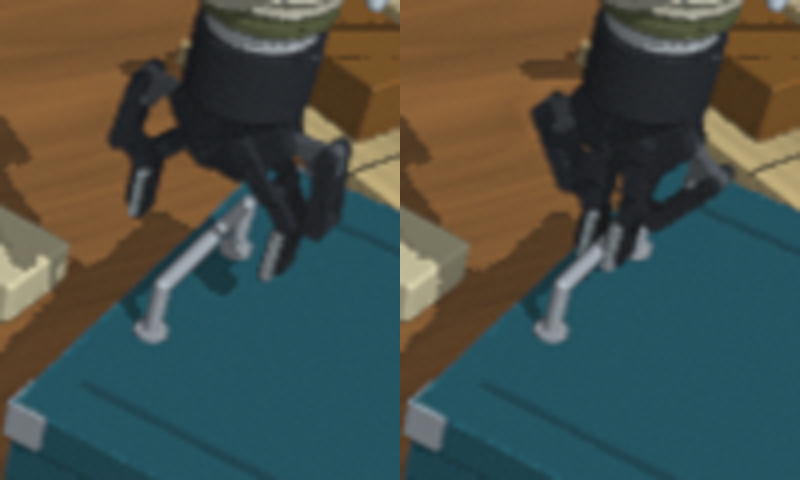

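The right half shows the bar between the pads at about crop (610,250), and the gap of 8.5 mm with 29 N confirms the grip. Next is the lift along the arc.

```bash
python3 - <<'E'
from h import *
p=monitor.sense()['position']
env.close_gripper(effort=45)
for d in (1,3,6,10,15,20,25,30,35,40,45,50):
    env.movel(arc(np.radians(d),p[:2],p[2]),velocity=.045); s=monitor.sense(); print(d,(s['position']-arc(np.radians(d),p[:2],p[2])).round(4),round(s['finger_gap'],3),round(s['gripper_force'],1),s['contact_force'].round(1),round(s['clock'],2))
    if s['finger_gap']<.05 or abs(s['contact_force']).max()>35: print('stop'); break
f=eyes.grab_frame("scene"); cv2.imwrite("pics/hd4.png",f["frame"][:,:,::-1])
E
```

```text
1 [-0.0002 -0.0001 -0.0004] 0.095 44.0 [ 3.   1.1 -4.2] 26.72
3 [-0.0001  0.      0.0001] 0.095 44.0 [ 2.4  1.1 -5.8] 27.03
6 [-0.0002  0.0001  0.0002] 0.095 44.0 [-0.7  1.8 -5.1] 27.43
10 [-0.0002  0.0001  0.0004] 0.094 44.1 [-4.4  0.6 -2.2] 27.92
15 [-0.0006  0.0001  0.0003] 0.094 44.0 [-6.4  0.7 -2. ] 28.48
20 [-0.0008  0.0002  0.0007] 0.099 44.0 [-9.1  0.8  1.1] 29.05
25 [-0.0011  0.0003  0.0009] 0.095 44.0 [-10.4  -0.4   2.5] 29.62
30 [-0.0011  0.0006  0.0016] 0.096 44.1 [-11.4  -0.3   6. ] 30.18
35 [-0.0012  0.0008  0.002 ] 0.098 44.1 [-12.4   1.8   7.1] 30.75
40 [-0.0011  0.0012  0.0026] 0.095 44.1 [-13.2   2.5   8.9] 31.32
45 [-0.0007  0.0015  0.0028] 0.092 46.0 [-10.3   3.    8.8] 31.88
50 [-0.0007  0.0015  0.0031] 0.091 45.6 [-9.7  4.4  9.6] 32.45
```

View pics/hd4.png

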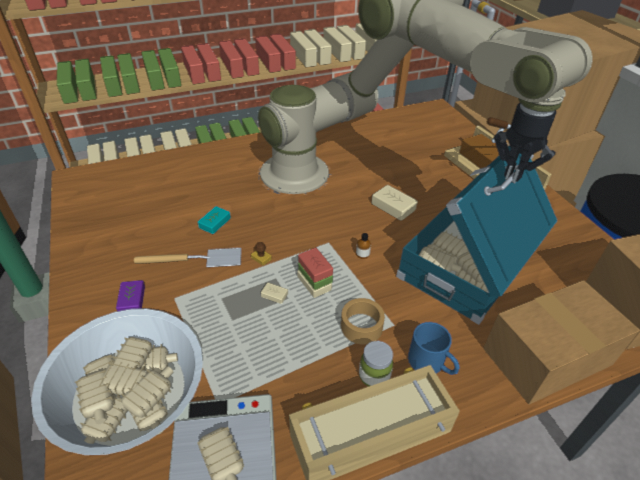

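The lid is open and held. The stack at (316,272) is intact and the bystanders are unmoved. The lid's front −y corner is near (453,207), so I'll check the angle from that.

```bash
python3 - <<'E'
from h import *
env.hold(.5)
S=eyes.grab_frame("scene"); TYv=np.array([-TX[1],TX[0]]); hg=np.array([.4778,.2562])+.205*TX
for side in (-1,1):
  for d in (0,44,47,50,53,56):
    a=np.radians(d); x,z=-.236*np.cos(a)-.026*np.sin(a), -.236*-np.sin(a)+.026*np.cos(a)
    print(side,d,pix(S,[*(hg+x*TX+side*.168*TYv),.105+z]).round(1), end=' ')
cv2.imwrite("pics/ang.png",cv2.resize(S["frame"][145:275,395:565],None,fx=4,fy=4,interpolation=2)[:,:,::-1])
s=monitor.sense(); print(s['position'],s['contact_force'],s['finger_gap'],s['clock'])
E
```

```text
-1 0 [400.1 239.6] -1 44 [428.5 196.9] -1 47 [432.3 195.6] -1 50 [436.4 194.6] -1 53 [440.6 193.8] -1 56 [445.1 193.4] 1 0 [467.5 179. ] 1 44 [498.9 136.3] 1 47 [502.6 134.7] 1 50 [506.5 133.4] 1 53 [510.6 132.3] 1 56 [514.9 131.4] [0.58577704 0.31366955 0.27338701] [-9.35766105  4.57264307  8.57360231] 0.09428371646973416 33.05
```

View pics/ang.png

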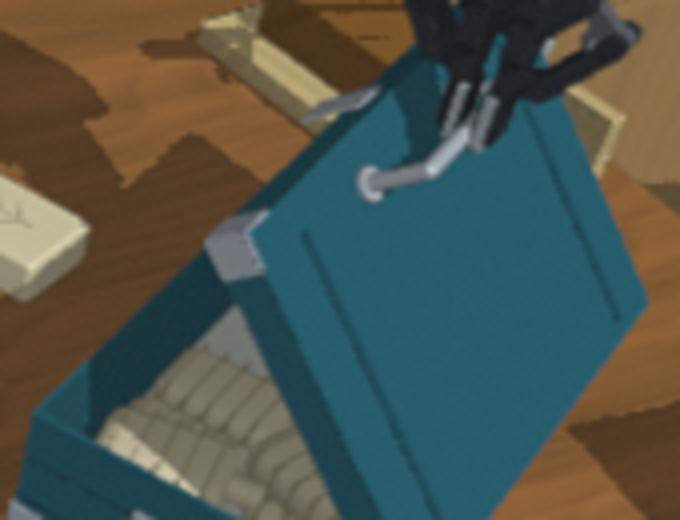

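```bash
python3 - <<'E'
from h import *
from scipy.optimize import least_squares
S=eyes.grab_frame("scene")
# features in lid frame (hinge origin; x,y,z), pixel seen shut, pixel seen now
sh=[((-.205,-.05,.026),(437.7,222.7)),((-.236,-.168,.026),(406,240)),((0,.168,.026),(550.7,215.7)),((0,-.168,.026),(495,287.7))]
now=[((-.205,-.05,.026),(488,190.8)),((-.236,-.168,.026),(459.5,201)),((0,.168,.026),(557,220))]
def pr(v,p,th):
    x,y,z=p; c,s=np.cos(th),np.sin(th); X=x*c-(-0)*s; q=(x*c+z*s, y, -x*s+z*c)
    r=R.from_euler('z',v[2]).apply(q); return pix(S,[v[0]+r[0],v[1]+r[1],.105+r[2]])
res=lambda v:np.concatenate([pr(v,p,0)-u for p,u in sh]+[pr(v,p,v[3])-u for p,u in now])
o=least_squares(res,[.66,.351,TY,.87]); print(o.x[:2],np.degrees(o.x[2:]),o.fun.round(1))
E
```

```text
[0.65845164 0.36022438] [28.97500465 50.4572076 ] [ 1.3 -1.  -2.6  0.4  0.5 -2.   0.1  0.9  1.3 -1.2 -1.   1.8  0.6 -0.2]
```

The image fit gives 50.5°, with residuals under 3 px, and the arm is steady.

```bash
python3 -c "
from h import *
print(job.hand_in(), monitor.sense()['clock'])"
```

```text
the job is handed in; nothing more can be done
the job is handed in; nothing more can be done
```

I handed the job in with green and rose stacked squarely on cream (within about 2 mm) and the arm holding the trunk lid open at about 50°; the first try at the lid handle missed, and the hand-in returned no verdict.

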